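# Load the icing syringe into the dosing stand

### The arm

A 6-joint arm with a two-finger parallel gripper is mounted at the origin on a cart in front of the work surface, level with it; the furniture and walls round the work are solid. World frame = base frame: x ahead of the robot, y to its left, z up, the work surface at z = 0. Lengths are in mm, angles in degrees, forces in N, time in s.
With the tool pointing down it reaches from about 400 to 825 mm from the base axis. Payload 7 kg.
Tool frame: the origin (TCP) lies at the very end of the fingers, on their centre line; the grasp point (between the pads) lies 19 mm behind it; z points along the fingers, y is the direction in which the jaws open and shut (so a half turn about z gives the same grasp; the last joint's range is limited). The gripper opens to 85 mm and grips with 20 to 120 N. Pads are 22 mm wide; open, the fingers measure 114 mm over their backs; the gripper's body (76 mm by 85 mm) begins 54 mm behind the grasp point. The pads swing forward as they close: fully open they stand 13 mm farther back than shut.
Start: joints at [16.507, 20.546, 0.682, 0, -70.136, -16.507], TCP at [674.978, -0.019, 231.302] pointing down, gripper open.
Joint ranges: [-176.03, 176.03], [-82.01, 121.73], [-58.28, 71.71], [-173.87, 95.51], [-174.79, -0.11], [-173.66, 173.66]. Speed limits (degrees/s): [136.94, 136.94, 172.46, 180, 180, 180].

### API

Orientations are given as a 3x3 rotation matrix whose columns are the frame's x, y, z axes.
In Python, from station import r gives the robot as it stands.
- The arm moves only by the shell command python3 -m jog 'ROWS'. ROWS is text: rows parted by semicolons, each of 7 numbers parted by spaces: the turn, a rotation vector about the tool's x, y, z in degrees, then the shift along the tool's x, y, z in cm, then the closure, from -1 (fully open) to 1 (shut), so that 0 is half open. A call has 1 to 12 rows; each row is the pose to reach, as a shift and turn from the pose measured when the call began, along the tool's axes at that moment; what a row does not reach only later rows make up. A row lasts 1/8 s, in which the tool goes at most 62.5 mm and 10.7 degrees, less where a joint would pass 70% of its speed; a pose out of reach is approached as far as the arm can. A call with a gripper value outside its range is refused whole. The fingers move at their own pace and stop on an object; the grip force is fixed at half the most. Time passes only in rows, so rows that repeat a pose let the fingers close. It gives the time, the measured TCP pose, the force and the opening at its end, in the units of the state.
- r.observe(): the state, without advancing time (a new reading comes with each control period).
- r.grab_frame(name): name is "scene" or "side" or "wrist"; returns a dict with "image" (384x512x3 uint8, blue, green, red), "K" (3x3 intrinsics, pixels), "rvec" (rotation vector, rad) and "tvec" (3), from world to camera coordinates, as OpenCV has them; the wrist camera has in their place "mount" (4x4, takes a point from camera to tool coordinates, whose origin is the TCP and whose axes are the flange's). Camera axes: x right, y down, z forward; pixel columns grow to the right and rows downward; lengths in mm; the calibration is good to about 2 mm. A picture is of the moment at which its call begins: read the wrist's pose just before it. There is no depth.
- r.job_done(): hands the job in, once; it reports no verdict.
The state is a dict: "time_s": time; "joint_pos": joint angles; "qvel": joint speeds; "joint_torque": joint torques, N m; "tool_pos": TCP position; "tcp_rot": TCP orientation; "wrist_force": force on the tool from outside, world axes, zero at the start; "ft_torque": the same for the moment, N m; "width": opening from 0.0 (shut) to 1.0 (fully open).
Only numpy, scipy, OpenCV 4.12 (cv2) and the standard library are available. Lean on these libraries where they do the work, as an engineer would, in place of code of your own. Each camera call takes 0.05 s, during which the arm holds its last target.

### The job

Load the icing syringe into the dosing stand: lift the sprung clamp bar and turn it aside, lay the syringe in the cradle and feel along for the slot until its winged flange drops fully home, then swing the bar back across the barrel, lower it until it presses on the barrel, and let go. Be gentle: never press the syringe hard into the stand or let the bar snap down on it, and leave the mug, salt shaker, timer and lemon where they are.

Things in the scene. Friction and masses are not known exactly. Their poses are not given: they have to be found in the camera images.
- stand: White and grey dosing stand, fixed, base 216 x 150 x 12 mm. Origin on the worktop under the cradle, z up. A seated syringe lies level along the stand's x axis, y = 0, axis 62 mm above the worktop, nozzle to -x. Between x = -44 and +26 mm the space beside and under the barrel is free for fingers. Pillar of the clamp at x = -28, y = +75 mm; fixed pusher block, 78 mm high, from x = 118 mm.
- v_block (a point): Centre of the black 90 degree V block (14 mm long in x, horns 68 mm high) that carries the nozzle end of the barrel: on the axis of a seated syringe, at x = -51 mm, y = 0, z = 62 mm of the stand.
- slot_range (a point): Middle of the range in which the flange slot may be: on the axis of a seated syringe, x = 60 mm, z = 62 mm of the stand. The slot plate has two black rails, at y = 19 to 39 mm on either side, 48 mm long, tops 51 mm above the worktop, cut by one slot across, 8 mm wide, 6 mm deep. It slides with the last user's setting: the slot is up to 10 mm off this point in x, not measured. Find it by feel.
- clamp_bar: The clamp bar with hub, rubber pad and red knob. Origin on the pillar's axis, at worktop height when the bar is fully down; the bar points to its own -y, is 14 mm wide, its top 87 mm above the worktop when fully down. A spring (5 to 8 N) pulls it down.
- clamp_knob (a point): Middle of the round red upright knob on the free end of the clamp bar, 24 mm in diameter, 26 mm tall (with a thinner neck below), 105 mm from the pillar's axis, 20 mm above the top of the bar; 107 mm above the worktop with the bar fully down.
- clamp_lift (a joint): Lift of the clamp bar, m: 0 fully down (no syringe), 0.004 pressing on a seated syringe, 0.026 upper stop. Pulled down by a 5 to 8 N spring and 1.5 N of weight. A key under the hub sits in a notch: the bar can turn away only when lifted by 0.016 or more (0.020 is safe); turned aside by over 0.5 rad and let go, it rests on the collar at 0.016.
- clamp_turn (a joint): Turn of the clamp bar about the upright pillar, rad: 0 across the cradle (pointing to the stand's -y), growing clockwise seen from above, to 1.7; at 1.57 it points to the stand's -x. The notch lets it down between -0.03 and about 0.15. Aside means at least 0.9. It turns easily and stays where it is left.
- syringe: Metal icing syringe, loose, 0.11 to 0.22 kg, lying on the worktop. Origin at the middle of the barrel, on its axis (17 mm above what it lies on); x runs along the axis from the nozzle (-x) to the plunger (+x). Barrel 34 mm in diameter, from x = -60 to +60 mm; nozzle to -86 mm; plunger rod and disc (29 mm) to +101 mm. Flange at x = +60 mm: blue plate 4 mm thick, 34 mm high, with wings to y = +-30 mm, lying level, so that it does not roll.
- flange (a point): Centre of the syringe's flange, on the axis, 60 mm from the origin towards the plunger.
- mug: white mug with a handle, 82 x 112 x 94 mm; origin under its centre
- salt_shaker: glass salt shaker with a grey cap, 44 mm wide, 90 mm tall; origin under its centre
- timer: round kitchen timer, cream with a red top, 63 mm wide, 46 mm tall; origin under its centre
- lemon: lemon, 71 x 53 x 51 mm; origin under its centre

How it is judged (in metres and radians):
On the way, in this order (a step that is already met when the one before it is completed fails the run):
1. the clamp bar is lifted and turned aside, at least 0.9 rad (value of joint clamp_turn above 0.9 rad), for 0.2 s.
2. with the bar still aside, the syringe lies in the cradle, flange home in the slot (z of flange in the frame of stand between 0.0585 and 0.0645 m and y of flange in the frame of stand between -0.008 and 0.008 m and x of flange in the frame of stand between 0.044 and 0.076 m and angle between the x axis of syringe and the x axis of stand, either way round below 0.08 rad and value of joint clamp_turn above 0.6 rad), for 0.2 s.
At the end, for the whole second after the job is handed in: Syringe at rest, flange home in the slot (flange centre 58.5 to 64.5 mm high; x 44 to 76, y within 8 mm in the stand's frame; axis within 0.08 rad of the stand's x); clamp bar across (turn under 0.25 rad), down (lift under 8 mm), pressing on the barrel with over 1.5 N (z of flange in the frame of stand between 0.0585 and 0.0645 m and y of flange in the frame of stand between -0.008 and 0.008 m and x of flange in the frame of stand between 0.044 and 0.076 m and angle between the x axis of syringe and the x axis of stand, either way round below 0.08 rad and value of joint clamp_turn below 0.25 rad and value of joint clamp_lift below 0.008 m and contact force between clamp_bar and syringe above 1.5 N and linear speed of syringe below 0.02 m/s); the robot touches nothing.
It fails at once if while the bar is off it, the syringe is pressed into the stand with more than 28 N (contact force between syringe and stand above 28 N and contact force between clamp_bar and syringe below 0.2 N).
It fails at once if the clamp bar hits or presses the syringe with more than 22 N (contact force between clamp_bar and syringe above 22 N).
It fails at once if the bar snaps down across the cradle, faster than 0.4 m/s (velocity of joint clamp_lift below -0.4 m/s and value of joint clamp_turn below 0.4 rad).
It fails at once if the mug, salt shaker, timer or lemon is moved more than 30 mm (distance of any of mug, salt_shaker, timer, lemon from where it was at the start of the episode above 0.03 m).
It also fails if it takes over 72 s, if anything falls off the work surface, if the arm or the gripper's body presses on something with over 40 N, if the wrist force passes 120 N, or if a joint passes its speed limit or range.

## Working session

There is one attempt and no reset: what is moved stays moved. The work goes in short steps, Python scripts to look and compute and a shell command to move; the robot and the scene stay as the last step left them, time stands still between calls to the robot, and variables do not carry over. Pictures are saved under pics/ and viewed, and the job is handed in when it is done.

```bash
mkdir -p pics; ls; python3 - <<'E'
from station import r
import cv2
o=r.observe()
for k,v in o.items(): print(k,v)
for n in ["scene","side","wrist"]:
    f=r.grab_frame(n); cv2.imwrite(f"pics/{n}0.png",f["image"])
    print(n,f["K"],f.get("rvec"),f.get("tvec"),f.get("mount"))
E
```

```text
pics
time_s 0.0
joint_pos [ 1.65092656e+01  2.05901421e+01  6.34562813e-01 -1.98532068e-02
 -7.01339581e+01 -1.65072311e+01]
qvel [-0.03097179  0.06579668  0.01611028 -0.10613474  0.00226305  0.0561329 ]
joint_torque [ 2.55543900e-04 -5.83324420e+01  2.93422562e+01  6.93659976e+00
 -6.00149287e-03 -1.14765509e-06]
tool_pos [6.74536416e+02 5.15775896e-03 2.30385089e+02]
tcp_rot [[-8.23898893e-05 -9.99998731e-01 -1.59088444e-03]
 [-9.99999988e-01  8.25993939e-05 -1.31625408e-04]
 [ 1.31756647e-04  1.59087358e-03 -9.99998726e-01]]
wrist_force [-0.44527664 -0.57119285  0.07841792]
ft_torque [ 0.01405466 -0.00269832  0.00961335]
width 0.9995074768055737
scene [[367.82331621   0.         259.28446447]
 [  0.         367.82331621 189.30294494]
 [  0.           0.           1.        ]] [ 2.11353118 -1.14803532  0.50727961] [-322.29365415  424.35567022  594.23604972] None
side [[413.63072955   0.         261.58875465]
 [  0.         413.63072955 189.4387217 ]
 [  0.           0.           1.        ]] [ 0.59156353 -2.27978642  1.56752671] [502.36876005 203.30595692 807.94892127] None
wrist [[279.30952892   0.         258.21257137]
 [  0.         279.30952892 191.05080123]
 [  0.           0.           1.        ]] None None [[-1.17439307e-03 -9.63353267e-01 -2.68233300e-01  6.83637370e+01]
 [ 9.99999310e-01 -1.14238144e-03 -2.75414570e-04  8.97208660e-01]
 [-4.11032185e-05 -2.68233438e-01  9.63353944e-01 -1.42436611e+02]
 [ 0.00000000e+00  0.00000000e+00  0.00000000e+00  1.00000000e+00]]
```

View pics/scene0.png

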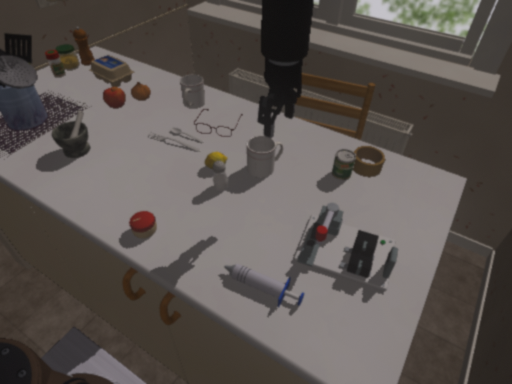

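View pics/side0.png

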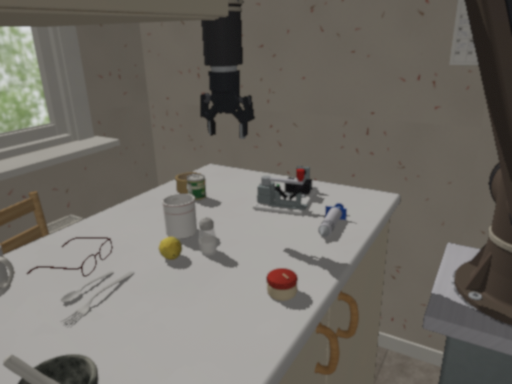

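View pics/wrist0.png

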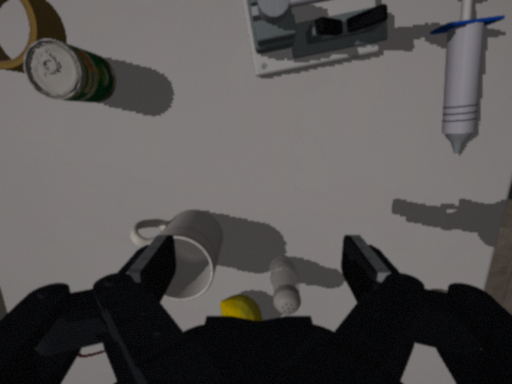

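```bash
cat > h.py <<'E'
import numpy as np, cv2
from station import r
def cam(f,pose=None):
    if f.get("rvec") is not None:
        R=cv2.Rodrigues(np.array(f["rvec"],float))[0]; t=np.array(f["tvec"],float).ravel()
        return np.array(f["K"]),R,t
    M=np.array(f["mount"]); p,Rt=pose
    Rw=Rt@M[:3,:3]; c=Rt@M[:3,3]+p
    return np.array(f["K"]),Rw.T,-Rw.T@c
def pose():
    o=r.observe(); return np.array(o["tool_pos"]),np.array(o["tcp_rot"])
def ray(C,uv):
    K,R,t=C; d=R.T@np.linalg.solve(K,[uv[0],uv[1],1]); return -R.T@t,d
def onz(C,uv,z):
    c,d=ray(C,uv); return c+d*(z-c[2])/d[2]
def proj(C,P):
    K,R,t=C; q=(R@np.atleast_2d(P).T).T+t; q=q@K.T; return q[:,:2]/q[:,2:]
def tri(L):
    A=np.zeros((3,3));b=np.zeros(3)
    for C,uv in L:
        c,d=ray(C,uv); d/=np.linalg.norm(d); M=np.eye(3)-np.outer(d,d); A+=M;b+=M@c
    X=np.linalg.solve(A,b); return X
def crop(img,x0,y0,x1,y1,s,fn):
    cv2.imwrite(fn,cv2.resize(img[y0:y1,x0:x1],None,fx=s,fy=s,interpolation=cv2.INTER_CUBIC))
E
python3 - <<'E'
from h import *
a=cv2.imread("pics/scene0.png");crop(a,210,190,410,320,4,"pics/scene0c.png")
a=cv2.imread("pics/side0.png");crop(a,240,155,400,255,5,"pics/side0c.png")
a=cv2.imread("pics/wrist0.png");crop(a,230,0,512,170,2.8,"pics/wrist0c.png")
E
```

```text
(no output)
```

View pics/scene0c.png

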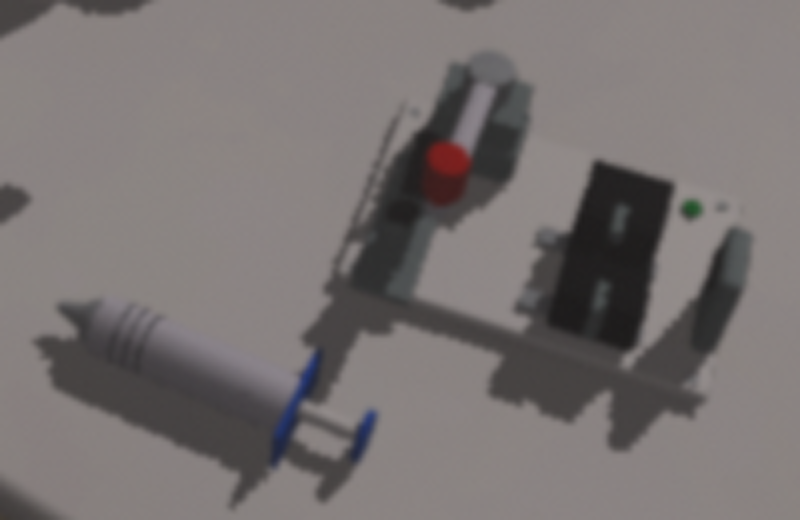

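View pics/side0c.png

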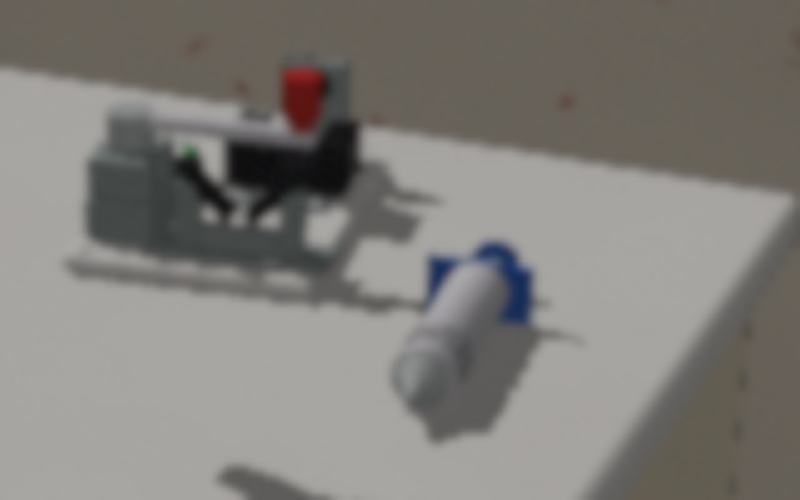

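View pics/wrist0c.png

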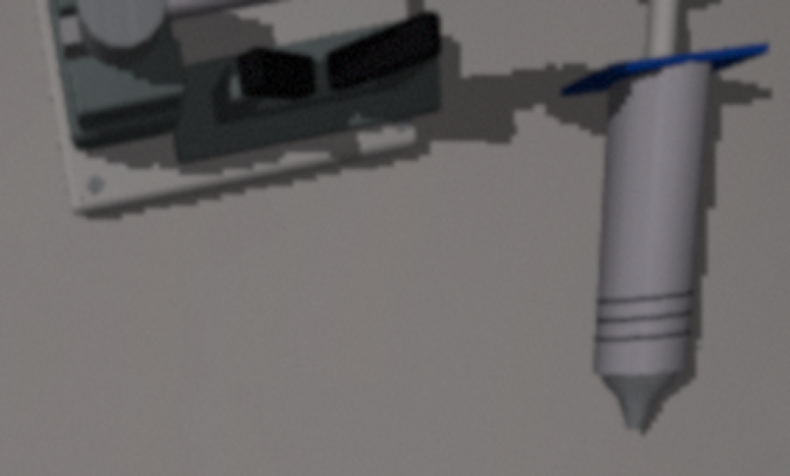

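```bash
python3 - <<'E'
from h import *
from scipy.optimize import least_squares
P0=(np.array([674.536,0.005,230.385]),np.array([[-8.2e-5,-1,-1.59e-3],[-1,8.3e-5,-1.3e-4],[1.3e-4,1.59e-3,-1]]))
fs=r.grab_frame("scene");fd=r.grab_frame("side");fw=r.grab_frame("wrist")
S,D,W=cam(fs),cam(fd),cam(fw,P0)
import pickle;pickle.dump((S,D),open("cams.pkl","wb"))
print("scene cam",-S[1].T@S[2],"side",-D[1].T@D[2])
s=lambda x,y:(210+x/4,190+y/4); d=lambda x,y:(240+x/5,155+y/5); w=lambda x,y:(230+x/2.8,y/2.8)
print("knobtop",onz(S,s(448,157),120),onz(D,d(302,72),120),tri([(S,s(448,157)),(D,d(302,72))]))
print("pillar",tri([(S,s(492,67)),(D,d(130,112)),(W,w(120,10))]), onz(W,w(120,10),100))
for n,u,z in [("c-x-y",s(335,288),6),("c+x-y",s(700,398),6),("c-x+y",s(405,105),12),("c+x+y",s(745,205),12)]:print(n,onz(S,u,z))
print("W c-x+y",onz(W,w(78,208),6),"c-x-y",onz(W,w(415,130),6))
# syringe
print("nozzle tip",onz(S,s(60,308),17),onz(W,w(638,430),17),onz(D,d(415,405),17))
print("flange wings S",onz(S,s(318,355),17),onz(S,s(277,460),17))
print("flange W",onz(W,w(565,93),17),onz(W,w(768,48),17), "mid",onz(W,w(667,70),17))
print("disc S",onz(S,s(366,437),17))
print("barrel front",onz(W,w(640,373),17), onz(W,w(660,65),17))
print("mug",onz(S,(260,170),0),"shaker",onz(S,(220,187),0),"timer",onz(S,(143,232),0),"lemon",onz(S,(216,163),0))
E
```

```text
scene cam [  57.89380999 -328.04162678  725.33055568] side [ 84.68926735 838.61009942 485.84974191]
knobtop [ 557.1344213  -182.61646146  120.        ] [ 558.07678516 -189.7180111   120.        ] [ 555.12039124 -183.19730463  122.3540895 ]
pillar [ 659.77078146 -165.42622993   87.39000561] [ 660.79032479 -158.66196766  100.        ]
c-x-y [ 525.26401307 -142.74443712    6.        ]
c+x-y [ 572.47621428 -345.94341787    6.        ]
c-x+y [ 670.22086338 -114.5085977    12.        ]
c+x+y [ 712.35694421 -325.31036681   12.        ]
W c-x+y [ 673.63935459 -114.26429892    6.        ] c-x-y [ 530.08507809 -144.99707476    6.        ]
nozzle tip [420.84941921 -21.88172067  17.        ] [418.54165908 -18.52924614  17.        ] [417.48975554 -21.33569978  17.        ]
flange wings S [ 474.22767921 -158.87691882   17.        ] [ 407.61397375 -171.53884097   17.        ]
flange W [ 474.64945986 -156.35572208   17.        ] [ 395.44913482 -172.55607881   17.        ] mid [ 434.61752651 -164.69063833   17.        ]
disc S [ 444.71424265 -204.35931503   17.        ]
barrel front [422.50664117 -44.03387856  17.        ] [ 437.81775929 -166.49705242   17.        ]
mug [760.57221727  99.73811947   0.        ] shaker [636.36846009 154.8685154    0.        ] timer [400.34150786 217.45286138   0.        ] lemon [713.41548803 227.69465493   0.        ]
```

```bash
python3 -m jog '0 0 -12 16 10 -2 -1;0 0 -12 16 10 -2 -1;0 0 -12 16 10 -2 -1;0 0 -12 16 10 -2 -1;0 0 -12 16 10 -2 -1' ; python3 - <<'E'
from h import *
p=pose();f=r.grab_frame("wrist");cv2.imwrite("pics/w1.png",f["image"]);cv2.imwrite("pics/w1b.png",cv2.resize(f["image"],(800,600),interpolation=cv2.INTER_CUBIC))
import pickle;pickle.dump(cam(f,p),open("w1.pkl","wb"));print(p,r.observe()["time_s"],r.observe()["wrist_force"])
E
```

```text
time_s: 0.92
tool_pos: [574.8, -160.3, 251.3]
tcp_rot: [[0.207, -0.978, 0.0], [-0.978, -0.207, 0.0], [-0.0, -0.0, -1.0]]
wrist_force: [0.8, 0.9, -0.2]
width: 1.001
(array([ 574.83664507, -160.28208604,  251.28822546]), array([[ 2.06836148e-01, -9.78375595e-01,  5.58410474e-05],
       [-9.78375594e-01, -2.06836144e-01,  7.59152897e-05],
       [-6.27237198e-05, -7.03355440e-05, -9.99999996e-01]])) 0.975 [0.18810298 0.07210692 0.14424616]
```

View pics/w1b.png

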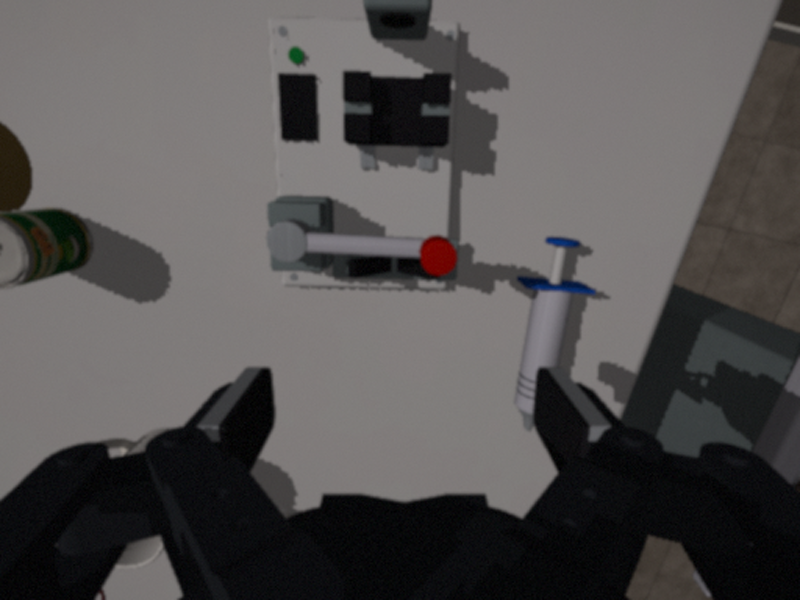

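```bash
python3 - <<'E'
from h import *
a=cv2.imread("pics/w1.png");crop(a,160,0,310,195,4,"pics/w1c.png")
crop(a,310,140,400,290,4,"pics/w1s.png")
E
```

```text
(no output)
```

View pics/w1c.png

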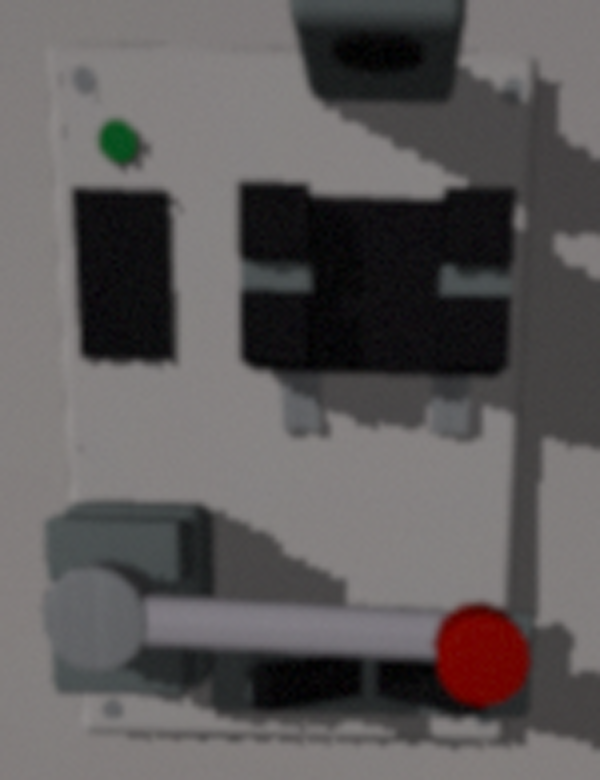

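View pics/w1s.png

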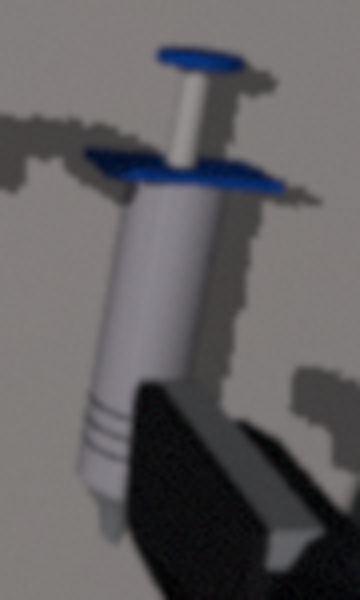

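```bash
cat > fit.py <<'E'
from h import *
import pickle
from scipy.optimize import least_squares
S,D=pickle.load(open("cams.pkl","rb"));W=pickle.load(open("w1.pkl","rb"))
c=lambda x,y:(160+x/4,y/4); s=lambda x,y:(210+x/4,190+y/4); d=lambda x,y:(240+x/5,155+y/5)
# params: X,Y,yaw, slot x, base x0, base y0, 
def obs(p):
    X,Y,th,sx,bx,by,px,hz=p
    a=np.radians(th);R=np.array([[np.cos(a),-np.sin(a)],[np.sin(a),np.cos(a)]])
    def w(x,y,z): q=R@[x,y]+[X,Y]; return [q[0],q[1],z]
    L=[(W,w(-28,-30,120),c(483,655)),(S,w(-28,-30,120),s(448,157)),(D,w(-28,-30,120),d(302,72)),
     (W,w(-28,75,hz),c(95,618)),(S,w(-28,75,hz),s(492,67)),
     (W,w(px+24,39,51),c(241,185)),(W,w(px+24,-39,51),c(515,190)),(W,w(px-24,39,51),c(243,365)),(W,w(px-24,-39,51),c(508,370)),
     (W,w(sx,29,47),c(278,278)),(W,w(sx,-29,47),c(476,281)),
     (W,w(bx+216,by+150,12),c(50,50)),(W,w(bx+216,by,12),c(530,62)),(W,w(bx,by+150,12),c(88,730)),
     (W,w(bx+216,by+75-22,78),c(462,5)) if 0 else (S,w(bx+216,by+150,12),s(745,205)),
     (S,w(bx,by,12),s(337,280)),(S,w(bx,by+150,12),s(405,103))]
    return L
def res(p): return np.concatenate([(proj(C,P)[0]-u) for C,P,u in obs(p)])
z=least_squares(res,[592,-205,-78,60,-76,-52,60,100],loss="soft_l1")
print(np.round(z.x,2)); print(np.round(z.fun.reshape(-1,2),1).tolist())
np.save("stand.npy",z.x)
a=np.radians(z.x[2]);R=np.array([[np.cos(a),-np.sin(a)],[np.sin(a),np.cos(a)]])
for n,q in [("knob",(-28,-30)),("pillar",(-28,75)),("vblock",(-51,0)),("slot",(z.x[3],0))]: print(n,R@q+z.x[:2])
E
python3 fit.py
python3 - <<'E'
from h import *
import pickle
from scipy.optimize import least_squares
S,D=pickle.load(open("cams.pkl","rb"));W=pickle.load(open("w1.pkl","rb"))
g=lambda x,y:(310+x/4,140+y/4); s=lambda x,y:(210+x/4,190+y/4); d=lambda x,y:(240+x/5,155+y/5)
P0=(np.array([674.536,0.005,230.385]),np.array([[-8.2e-5,-1,-1.59e-3],[-1,8.3e-5,-1.3e-4],[1.3e-4,1.59e-3,-1]]))
W0=cam(r.grab_frame("wrist"),P0);w=lambda x,y:(230+x/2.8,y/2.8)
def res(p):
    X,Y,th=p;a=np.radians(th)
    q=lambda x,y,z:[X+x*np.cos(a)-y*np.sin(a),Y+x*np.sin(a)+y*np.cos(a),z]
    L=[(W,q(60,30,17),g(88,160)),(W,q(60,-30,17),g(282,186)),(W,q(-86,0,17),g(115,545)),(W,q(101,0,17),g(200,60)),
    (S,q(-86,0,17),s(58,308)),(S,q(60,30,17),s(319,362)),(S,q(60,-30,17),s(276,450)),(S,q(101,0,17),s(367,436)),
    (W0,q(-86,0,17),w(638,432)),(W0,q(60,30,17),w(565,92)),(W0,q(60,-30,17),w(768,48)),(D,q(-86,0,17),d(415,408))]
    return np.concatenate([proj(C,P)[0]-u for C,P,u in L])
z=least_squares(res,[429,-105,-83],loss="soft_l1");print(np.round(z.x,2),np.round(z.fun.reshape(-1,2),1).tolist());np.save("syr.npy",z.x)
E
```

```text
[ 590.41 -207.37  -79.59   66.95  -80.33  -49.97   66.43   87.35]
[[0.5, -0.5], [0.9, 0.9], [0.1, 0.5], [-0.2, 1.2], [-0.5, 0.5], [-0.8, -0.6], [0.7, 0.1], [-0.8, 0.0], [0.2, 0.6], [-0.6, -0.3], [0.3, 0.3], [0.0, -2.3], [4.7, -1.6], [-0.8, 1.9], [-0.9, -0.7], [-2.0, -1.0], [-0.8, -1.2]]
knob [ 555.84122821 -185.2535995 ]
pillar [ 659.11352595 -166.28434754]
vblock [ 581.19242951 -157.21226229]
slot [ 602.50200106 -273.22571508]
[ 430.18 -103.58  -82.08] [[0.6, 1.7], [-5.1, -1.9], [-0.0, -0.6], [-1.1, -1.2], [-1.4, 0.1], [-1.6, 0.3], [-1.3, 1.0], [-0.7, 0.3], [0.1, -0.8], [6.0, -2.3], [-12.9, 5.2], [-0.8, -0.2]]
```

```bash
python3 -m jog '0 0 0 2.05 2.38 5 -1;0 0 0 2.05 2.38 10 -1;0 0 0 2.05 2.38 10 -1' ; python3 - <<'E'
from h import *
p=pose();f=r.grab_frame("wrist");cv2.imwrite("pics/w2.png",f["image"])
import pickle;C=cam(f,p);pickle.dump(C,open("w2.pkl","wb"));print(p,r.observe()["time_s"],r.observe()["wrist_force"])
print(proj(C,[[555.8,-185.3,120]]))
E
```

```text
time_s: 1.4
tool_pos: [554.1, -183.3, 147.0]
tcp_rot: [[0.209, -0.978, -0.009], [-0.978, -0.209, 0.001], [-0.002, 0.009, -1.0]]
wrist_force: [0.4, 0.6, 0.9]
width: 0.997
(array([ 554.08060857, -183.26593975,  147.01328729]), array([[ 2.09136076e-01, -9.77846596e-01, -8.83942197e-03],
       [-9.77883358e-01, -2.09149941e-01,  6.64028679e-04],
       [-2.49808277e-03,  8.50505129e-03, -9.99960711e-01]])) 1.45 [ 0.15200148 -0.37618962  1.10787892]
[[254.52955045 218.68721994]]
```

View pics/w2.png

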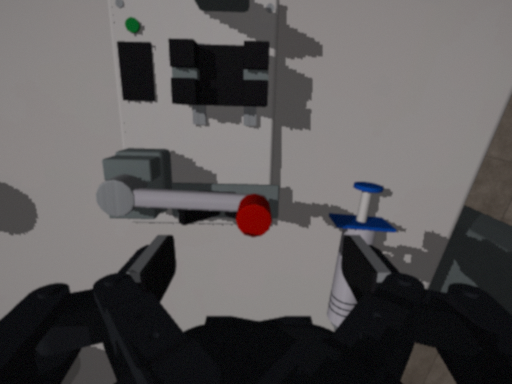

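```bash
cat > mv.py <<'E'
import sys;from h import *
p,R=pose();t=np.array([float(v) for v in sys.argv[1:4]])
o=r.observe();print("tcp",p.round(1),"yawx",np.degrees(np.arctan2(R[1,0],R[0,0])).round(2),"tilt",R[:,2].round(4),"toolshift cm",(R.T@(t-p)/10).round(3),"F",np.round(o["wrist_force"],2),"w",round(o["width"],3),"t",o["time_s"])
E
python3 mv.py 556.2 -187 93
```

```text
tcp [ 556.2 -183.6  149.9] yawx -77.88 tilt [-4.3e-03 -4.0e-04 -1.0e+00] toolshift cm [0.333 0.045 5.693] F [ 0.15 -0.38  1.11] w 0.999 t 1.45
```

```bash
python3 -m jog '0 0 0 0.33 0.05 2 -1;0 0 0 0.33 0.05 4 -1;0 0 0 0.33 0.05 5.4 -1;0 0 0 0.33 0.05 5.7 -1;0 0 0 0.33 0.05 5.7 -1;0 0 0 0.33 0.05 5.7 0.2;0 0 0 0.33 0.05 5.7 1;0 0 0 0.33 0.05 5.7 1;0 0 0 0.33 0.05 5.7 1;0 0 0 0.33 0.05 5.7 1'; python3 mv.py 556.2 -187 115
```

```text
time_s: 2.7
tool_pos: [557.7, -187.0, 93.6]
tcp_rot: [[0.21, -0.978, -0.001], [-0.978, -0.21, -0.001], [0.0, 0.002, -1.0]]
wrist_force: [4.3, 1.1, 0.9]
width: 0.259
tcp [ 557.7 -187.    93.6] yawx -77.85 tilt [-1.5e-03 -7.0e-04 -1.0e+00] toolshift cm [-0.027  0.147 -2.14 ] F [4.34 1.09 0.95] w 0.259 t 2.7
```

```bash
python3 -m jog '0 0 0 0 0 -0.7 1;0 0 0 0 0 -1.4 1;0 0 0 0 0 -2.1 1;0 0 0 0 0 -2.2 1;0 0 0 0 0 -2.2 1'; python3 mv.py 556.2 -187 115
```

```text
time_s: 3.32
tool_pos: [557.7, -186.6, 114.7]
tcp_rot: [[0.21, -0.978, -0.002], [-0.978, -0.21, -0.0], [-0.0, 0.002, -1.0]]
wrist_force: [6.3, 0.6, -9.6]
width: 0.26
tcp [ 557.7 -186.6  114.7] yawx -77.88 tilt [-0.0018 -0.     -1.    ] toolshift cm [ 0.008  0.151 -0.033] F [ 6.27  0.6  -9.6 ] w 0.26 t 3.325
```

```bash
python3 -m jog '0 0 5 -0.91 -0.06 -0.05 1;0 0 10 -1.82 -0.19 -0.05 1;0 0 15 -2.7 -0.41 -0.05 1;0 0 20 -3.58 -0.7 -0.05 1;0 0 25 -4.42 -1.07 -0.05 1;0 0 30 -5.22 -1.51 -0.05 1;0 0 30 -5.22 -1.51 -0.05 1'; python3 mv.py 556.2 -187 115
```

```text
time_s: 4.2
tool_pos: [561.6, -132.2, 114.2]
tcp_rot: [[-0.308, -0.951, -0.002], [-0.951, 0.308, -0.0], [0.001, 0.002, -1.0]]
wrist_force: [6.3, -2.8, -9.4]
width: 0.257
tcp [ 561.6 -132.2  114.2] yawx -107.94 tilt [-2.4e-03 -2.0e-04 -1.0e+00] toolshift cm [ 5.378 -1.175 -0.073] F [ 6.3  -2.81 -9.44] w 0.257 t 4.2
```

```bash
python3 -m jog '0 0 5 -0.91 -0.06 -0.05 1;0 0 10 -1.82 -0.19 -0.05 1;0 0 15 -2.7 -0.41 -0.05 1;0 0 20 -3.58 -0.7 -0.05 1;0 0 25 -4.42 -1.07 -0.05 1;0 0 30 -5.22 -1.51 -0.05 1;0 0 35 -5.98 -2.02 0 1;0 0 40 -6.7 -2.59 0.2 1;0 0 40 -6.7 -2.59 0.4 1;0 0 40 -6.7 -2.59 0.5 1'; python3 mv.py 556.2 -187 115
```

```text
time_s: 5.45
tool_pos: [606.7, -76.7, 109.5]
tcp_rot: [[-0.847, -0.531, -0.003], [-0.531, 0.847, -0.001], [0.003, 0.001, -1.0]]
wrist_force: [-0.4, -0.4, 6.7]
width: 0.256
tcp [606.7 -76.7 109.5] yawx -147.9 tilt [-2.6e-03 -6.0e-04 -1.0e+00] toolshift cm [10.136 -6.659 -0.532] F [-0.42 -0.38  6.71] w 0.256 t 5.45
```

```bash
python3 -m jog '0 0 0 0 0 0 0.3;0 0 0 0 0 0 -0.4;0 0 0 0 0 0 -1;0 0 0 0 0 -3 -1;0 0 0 0 0 -7 -1;0 0 0 0 0 -7 -1'; python3 - <<'E'
from h import *
import pickle
from scipy.optimize import least_squares
S,D=pickle.load(open("cams.pkl","rb"));W=pickle.load(open("w1.pkl","rb"))
g=lambda x,y:(310+x/4,140+y/4); s=lambda x,y:(210+x/4,190+y/4); d=lambda x,y:(240+x/5,155+y/5)
P0=(np.array([674.536,0.005,230.385]),np.array([[-8.2e-5,-1,-1.59e-3],[-1,8.3e-5,-1.3e-4],[1.3e-4,1.59e-3,-1]]))
W0=cam(r.grab_frame("wrist"),P0);w=lambda x,y:(230+x/2.8,y/2.8)
def res(p):
    X,Y,th=p;a=np.radians(th)
    q=lambda x,y,z:[X+x*np.cos(a)-y*np.sin(a),Y+x*np.sin(a)+y*np.cos(a),z]
    L=[(W,q(62,30,34),g(88,152)),(W,q(62,-30,34),g(282,183)),(W,q(-86,0,17),g(115,545)),(W,q(101,0,17),g(200,60)),
    (S,q(-86,0,17),s(58,308)),(S,q(60,30,17),s(319,362)),(S,q(60,-30,17),s(276,450)),(S,q(101,0,17),s(367,436)),
    (W0,q(-86,0,17),w(638,432)),(W0,q(58,30,34),w(565,92)),(W0,q(58,-30,34),w(768,48)),(D,q(-86,0,17),d(415,408))]
    return np.concatenate([proj(C,P)[0]-u for C,P,u in L])
z=least_squares(res,[429,-105,-83],loss="soft_l1");print(np.round(z.x,2),np.round(z.fun.reshape(-1,2),1).tolist());np.save("syr.npy",z.x)
E
python3 mv.py 430 -105 150
```

```text
time_s: 6.2
tool_pos: [608.8, -76.6, 183.1]
tcp_rot: [[-0.847, -0.532, 0.003], [-0.532, 0.847, -0.0], [-0.003, -0.002, -1.0]]
wrist_force: [0.3, -0.6, -0.6]
width: 1.001
[ 431.45 -104.14  -81.62] [[2.9, 4.9], [-0.7, -0.2], [-0.3, -1.0], [-2.4, -1.9], [-1.0, 0.0], [-1.1, -0.3], [-0.6, 0.5], [-0.1, -0.3], [0.3, -0.7], [14.9, -4.2], [-1.1, 2.4], [-0.9, -0.3]]
tcp [607.6 -76.5 181.1] yawx -147.9 tilt [ 5.e-04 -0.e+00 -1.e+00] toolshift cm [16.56   7.028  3.1  ] F [ 0.37 -0.63 -0.89] w 0.999 t 6.25
```

```bash
python3 -m jog '0 0 -10 5 2 0 -1;0 0 -20 10 4 0 -1;0 0 -30 16.5 7 2 -1;0 0 -40 16.5 7 2 -1;0 0 -50 16.5 7 2.5 -1;0 0 -60 16.5 7 3 -1;0 0 -66 16.5 7 3 -1;0 0 -66 16.5 7 3 -1' ; python3 - <<'E'
from h import *
p=pose();f=r.grab_frame("wrist");cv2.imwrite("pics/w3.png",f["image"]);cv2.imwrite("pics/w3b.png",cv2.resize(f["image"],(800,600),interpolation=cv2.INTER_CUBIC))
import pickle;C=cam(f,p);pickle.dump(C,open("w3.pkl","wb"))
E
python3 mv.py 431 -104 150
```

```text
time_s: 7.25
tool_pos: [429.9, -104.9, 150.3]
tcp_rot: [[0.14, -0.99, -0.001], [-0.99, -0.14, -0.0], [-0.0, 0.001, -1.0]]
wrist_force: [-0.4, -0.6, -1.4]
width: 1.003
tcp [ 430.1 -104.9  150.4] yawx -82.04 tilt [-7.e-04 -0.e+00 -1.e+00] toolshift cm [-0.079 -0.1    0.042] F [ 0.31 -0.24 -0.12] w 1.001 t 7.3
```

View pics/w3b.png

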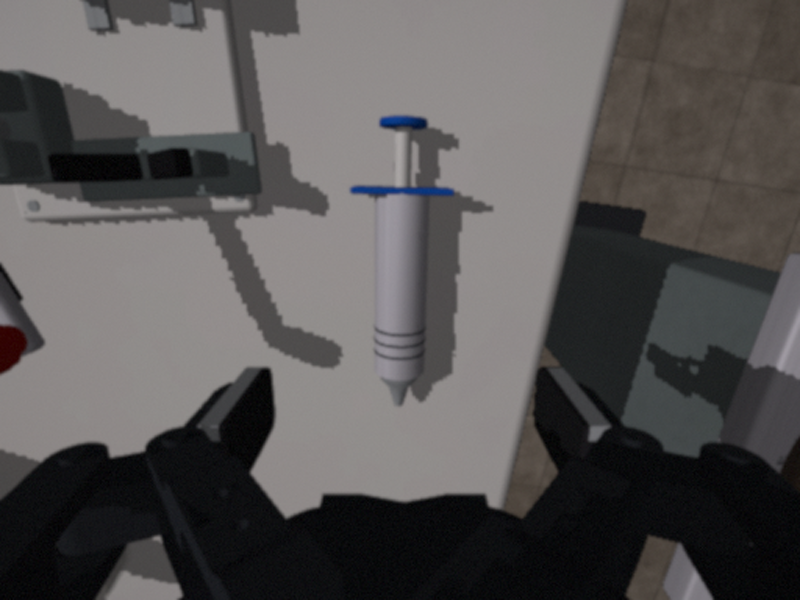

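```bash
python3 - <<'E'
from h import *
import pickle
C=pickle.load(open("w3.pkl","rb"));k=.64
t=onz(C,(399*k,404*k),17);fl=onz(C,(402.5*k,193*k),17);d=onz(C,(403.5*k,122*k),17)
b=onz(C,(399.5*k,378*k),17)
for n,q in [("tip",t),("fl",fl),("disc",d),("barrelfront",b)]:print(n,q.round(1))
e=d-t;print(np.degrees(np.arctan2(e[1],e[0])),np.linalg.norm(e),np.linalg.norm(fl-t))
u=e/np.linalg.norm(e);print("origin",(t+86*u).round(1),(fl-60*u).round(1),(d-99*u).round(1))
E
python3 mv.py 431 -104 0
```

```text
tip [420.2 -20.   17. ]
fl [ 437.7 -163.2   17. ]
disc [ 442.7 -203.6   17. ]
barrelfront [422.5 -39.8  17. ]
-82.9935893058563 185.00375222295332 144.30205805661828
origin [ 430.7 -105.3   17. ] [ 430.4 -103.6   17. ] [ 430.7 -105.3   17. ]
tcp [ 430.1 -104.9  150.4] yawx -82.04 tilt [-7.e-04 -0.e+00 -1.e+00] toolshift cm [-0.079 -0.11  15.042] F [ 0.31 -0.24 -0.12] w 1.001 t 7.3
```

```bash
python3 -m jog '0 0 0.7 0 -0.05 5 -1;0 0 0.7 0 -0.05 10 -1;0 0 0.7 0 -0.05 13 -1;0 0 0.7 0 -0.05 14.3 -1;0 0 0.7 0 -0.05 14.7 -1;0 0 0.7 0 -0.05 14.7 -0.3;0 0 0.7 0 -0.05 14.7 0.4;0 0 0.7 0 -0.05 14.7 1;0 0 0.7 0 -0.05 14.7 1;0 0 0.7 0 -0.05 14.7 1'; python3 mv.py 431 -104 150
```

```text
time_s: 8.55
tool_pos: [431.2, -104.8, 4.5]
tcp_rot: [[0.127, -0.992, 0.001], [-0.992, -0.127, 0.0], [0.0, -0.001, -1.0]]
wrist_force: [-1.6, 1.1, 9.3]
width: 0.38
tcp [ 431.2 -104.8    4.5] yawx -82.72 tilt [ 1.e-03  1.e-04 -1.e+00] toolshift cm [-7.900e-02 -9.000e-03 -1.455e+01] F [-1.64  1.12  9.32] w 0.38 t 8.55
```

```bash
python3 -m jog '0 0 0 0 0 -2 1;0 0 0 0 0 -6 1;0 0 0 0 0 -11 1;0 0 0 0 0 -11 1'; python3 mv.py 431 -104 150; python3 - <<'E'
from h import *
import pickle
W=pickle.load(open("w1.pkl","rb"));c=lambda x,y:(160+x/4,y/4)
a=onz(W,c(278,278),46);b=onz(W,c(476,281),46);d=a-b;print("slot",a,b,(a+b)/2,np.degrees(np.arctan2(d[1],d[0])),np.linalg.norm(d))
L=[onz(W,c(*q),51) for q in [(241,185),(515,190),(243,365),(508,370)]]
for p,q in [(0,1),(2,3),(0,2),(1,3)]:
    d=L[p]-L[q];print(p,q,np.degrees(np.arctan2(d[1],d[0])),np.linalg.norm(d))
print(np.mean(L,0))
W3=pickle.load(open("w3.pkl","rb"));k=.64
a=onz(W3,(25*k,215*k),6);b=onz(W3,(258*k,210*k),6);d=a-b;print("front edge",a,b,np.degrees(np.arctan2(d[1],d[0])))
for n in (1,2,3):
  C=pickle.load(open(f"w{n}.pkl","rb"));print(-C[1].T@C[2])
a=cv2.imread("pics/w2.png");crop(a,90,0,290,240,4,"pics/w2c.png")
p=pose();f=r.grab_frame("wrist");cv2.imwrite("pics/w4.png",f["image"]);pickle.dump(cam(f,p),open("w4.pkl","wb"))
E
```

```text
time_s: 9.05
tool_pos: [433.6, -104.5, 118.4]
tcp_rot: [[0.127, -0.992, 0.009], [-0.992, -0.127, 0.001], [-0.0, -0.009, -1.0]]
wrist_force: [0.3, 0.1, -1.7]
width: 0.379
tcp [ 433.6 -104.5  118.4] yawx -82.69 tilt [ 0.0092  0.0013 -1.    ] toolshift cm [-0.08   0.223 -3.165] F [ 0.34  0.07 -1.68] w 0.379 t 9.05
slot [ 630.36805758 -267.92892008   46.        ] [ 574.35310041 -278.88365762   46.        ] [ 602.36057899 -273.40628885   46.        ] 11.065561840441125 57.07610447030111
0 1 10.920595991543854 76.2899103784095
2 3 10.848466867231974 76.79740412398196
0 2 -79.51755135854553 47.30070252046529
1 3 -78.90324438663372 47.39622302336604
[ 602.22919488 -272.77918569   51.        ]
front edge [ 677.53728673 -115.19461244    6.        ] [ 528.49892061 -139.29740196    6.        ] 9.186454167039667
[ 587.98013567 -227.18779144  393.72203371]
[ 568.64877394 -250.22203558  289.27601124]
[ 438.71010547 -172.62315782  292.69333211]
```

View pics/w4.png

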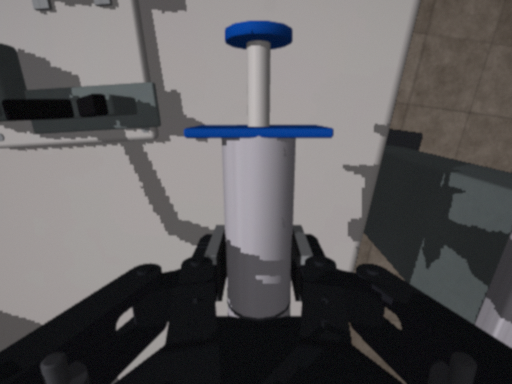

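View pics/w2c.png

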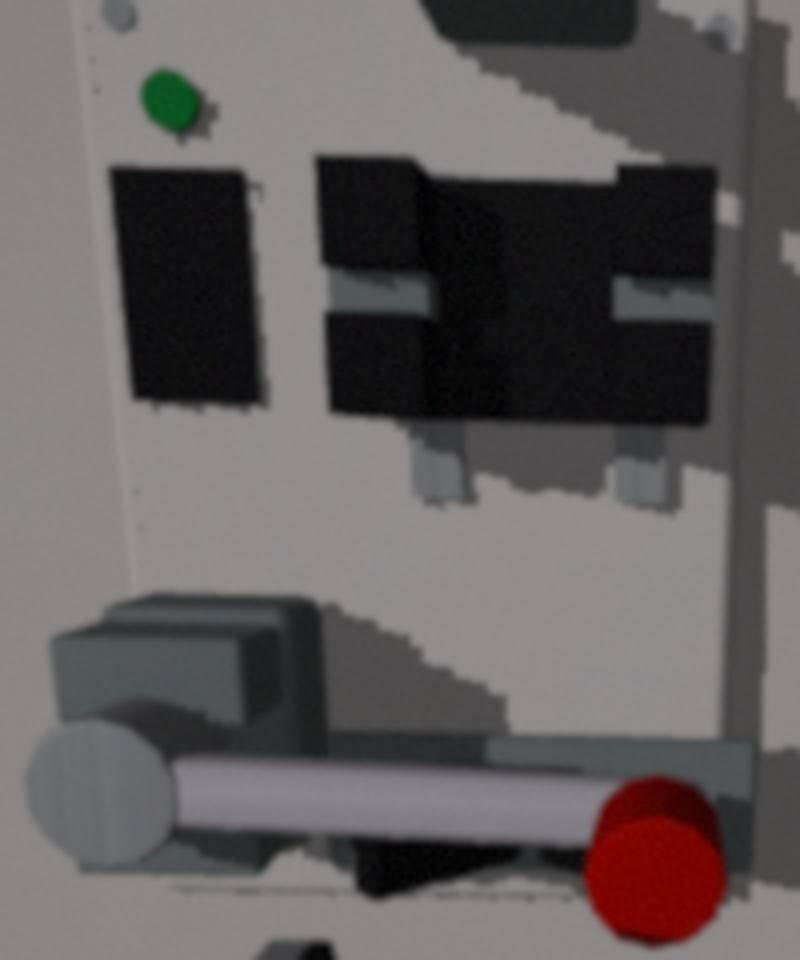

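```bash
python3 mv.py 592.1 -214.3 130; python3 - <<'E'
from h import *
import pickle
C=pickle.load(open("w4.pkl","rb"))
q=[onz(C,(258.5,127),148),onz(C,(258.5,136),148)];print(q)
p=np.array([433.6,-104.5]);u=np.array([.127,-.992])
for a in q: print((a[:2]-p)@u)
E
```

```text
tcp [ 432.1 -104.5  116.3] yawx -82.73 tilt [ 0.0058  0.0012 -1.    ] toolshift cm [ 12.915 -14.488  -1.29 ] F [-0.52 -0.05 -2.43] w 0.374 t 9.1
[array([ 440.29216724, -167.16567285,  148.        ]), array([ 439.85141799, -163.70347063,  148.        ])]
63.01425270660086
59.52377294668797
```

```bash
python3 -m jog '0 0 -1 3 -3 -3 1;0 0 -2 6 -6.5 -3 1;0 0 -3 9.5 -10.5 -2.5 1;0 0 -3.8 12 -13.5 -1.5 1;0 0 -3.8 12.9 -14.5 -1.3 1;0 0 -3.8 12.9 -14.5 1 1;0 0 -3.8 12.9 -14.5 3 1;0 0 -3.8 12.9 -14.5 3.5 1;0 0 -3.8 12.9 -14.5 3.5 1'; python3 - <<'E'
from h import *
p=pose();f=r.grab_frame("wrist");cv2.imwrite("pics/w5.png",f["image"])
import pickle;C=cam(f,p);pickle.dump(C,open("w5.pkl","wb"));crop(f["image"],150,0,350,150,4,"pics/w5c.png")
E
python3 mv.py 592.1 -214.3 78
```

```text
time_s: 10.22
tool_pos: [592.1, -213.9, 81.9]
tcp_rot: [[0.192, -0.981, 0.005], [-0.981, -0.192, 0.001], [-0.0, -0.005, -1.0]]
wrist_force: [-0.9, 0.0, -0.9]
width: 0.379
tcp [ 592.6 -213.9   82.6] yawx -78.91 tilt [ 0.0061  0.0011 -1.    ] toolshift cm [0.027 0.056 0.457] F [-0.93  0.33 -0.67] w 0.374 t 10.275
```

View pics/w5.png

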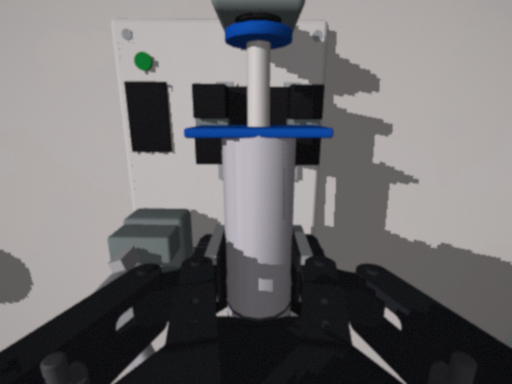

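View pics/w5c.png

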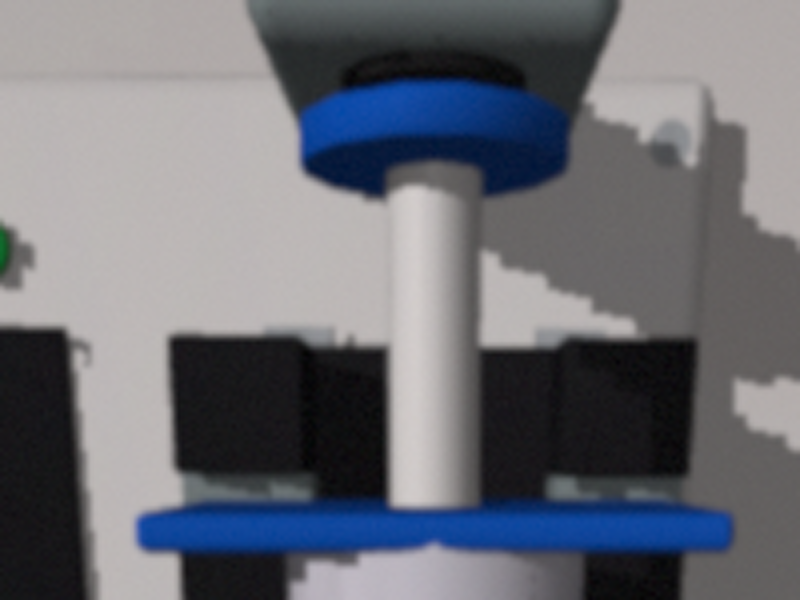

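```bash
python3 - <<'E'
from h import *
import pickle
p,R=pose();f=r.grab_frame("wrist") if 0 else None
C=pickle.load(open("w5.pkl","rb"))
u=np.array([.192,-.981])
for n,v,z in [("flange mid",527,112),("flange far",505,112),("flange near",549,112),("slot far",472,51)]:
    for vv in ([v] ):
        q=onz(C,(150+435/4,vv/4),z);print(n,q,(q[:2]-p[:2])@u)
q=onz(C,(150+435/4,527/4),112);v=np.array([-u[1],u[0]]);
for n,x,vv,z in [("fl L",138,527,112),("fl R",735,527,112),("railL",170,340,51),("railR",697,345,51)]:
    q=onz(C,(150+x/4,vv/4),z);print(n,(q[:2]-p[:2])@v)
print(p)
E
```

```text
flange mid [ 602.51018231 -274.14635114  112.        ] 60.97699869445878
flange far [ 602.91510885 -276.22067345  112.        ] 63.08965477139789
flange near [ 602.10103674 -272.05041591  112.        ] 58.84233028429745
slot far [ 603.51225775 -278.29471957   51.        ] 65.23894660397812
fl L 27.4824194818402
fl R -31.312866910709786
railL 36.98941226790547
railR -39.767641364032684
[ 592.56616585 -213.93457996   82.57079959]
```

```bash
python3 -m jog '0 0 0 0 0 1 1;0 0 0 0 0 2 1;0 0 0 0 0 2.3 1;0 0 0 0 0 2.3 1;0 0 0 0 0 2.3 1'; python3 mv.py 592.6 -213.9 57
```

```text
time_s: 10.9
tool_pos: [592.9, -214.0, 59.7]
tcp_rot: [[0.192, -0.981, 0.006], [-0.981, -0.192, 0.001], [0.0, -0.006, -1.0]]
wrist_force: [-0.4, -1.0, -0.8]
width: 0.375
tcp [ 592.9 -214.    59.7] yawx -78.91 tilt [ 0.0064  0.001  -1.    ] toolshift cm [-0.013  0.033  0.273] F [-0.37 -1.   -0.84] w 0.375 t 10.9
```

```bash
python3 -m jog '0 0 0 0 0 0.15 1;0 0 0 0 0 0.3 1;0 0 0 0 0 0.3 1'; python3 mv.py 592.6 -213.9 57;python3 -m jog '0 0 0 0 0 0.1 1;0 0 0 0 0 0.1 1'; python3 mv.py 592.6 -213.9 57;
```

```text
time_s: 11.28
tool_pos: [592.8, -214.0, 56.6]
tcp_rot: [[0.192, -0.981, 0.006], [-0.981, -0.192, 0.001], [0.0, -0.006, -1.0]]
wrist_force: [0.4, -0.1, -0.7]
width: 0.375
tcp [ 592.8 -214.    56.6] yawx -78.91 tilt [ 0.0062  0.001  -1.    ] toolshift cm [-0.01   0.022 -0.036] F [ 0.36 -0.11 -0.68] w 0.375 t 11.275
time_s: 11.52
tool_pos: [592.8, -213.9, 55.5]
tcp_rot: [[0.192, -0.981, 0.006], [-0.981, -0.192, 0.001], [0.0, -0.006, -1.0]]
wrist_force: [0.2, -0.2, -1.5]
width: 0.381
tcp [ 592.8 -213.9   55.5] yawx -78.91 tilt [ 0.006  0.001 -1.   ] toolshift cm [-0.006  0.014 -0.146] F [ 0.19 -0.24 -1.53] w 0.381 t 11.525
```

```bash
for i in 1 2; do python3 -m jog '0 0 0 0 0 0.1 1;0 0 0 0 0 0.1 1' >/dev/null; python3 mv.py 592.6 -213.9 57;done
```

```text
tcp [ 592.7 -213.9   54.4] yawx -78.91 tilt [ 0.0058  0.0011 -1.    ] toolshift cm [-0.005  0.007 -0.259] F [-0.83  0.85 -1.53] w 0.376 t 11.775
tcp [ 592.6 -213.9   53.3] yawx -78.91 tilt [ 0.0056  0.0011 -1.    ] toolshift cm [-0.003 -0.001 -0.371] F [-1.19 -0.58 -1.12] w 0.378 t 12.025
```

```bash
python3 -m jog '0 0 0 0 0 0.1 1;0 0 0 0 0 0.1 1' >/dev/null; python3 mv.py 592.6 -213.9 57;python3 -m jog '0 0 0 0 0 0.1 1;0 0 0 0 0 0.1 1' >/dev/null; python3 mv.py 592.6 -213.9 57
```

```text
tcp [ 592.5 -213.9   52.2] yawx -78.92 tilt [ 0.0054  0.0011 -1.    ] toolshift cm [ 0.001 -0.009 -0.482] F [ 0.98 -0.08 -0.85] w 0.377 t 12.275
tcp [ 592.6 -213.9   51.1] yawx -78.91 tilt [ 0.0055  0.0011 -1.    ] toolshift cm [ 0.    -0.006 -0.585] F [-0.08  0.7  -1.66] w 0.379 t 12.525
```

```bash
python3 -m jog '0 0 0 0 0 0.07 1;0 0 0 0 0 0.07 1' >/dev/null; python3 mv.py 592.6 -213.9 57;python3 - <<'E'
from h import *
f=r.grab_frame("wrist");crop(f["image"],150,0,350,150,4,"pics/w6c.png")
f=r.grab_frame("side");crop(f["image"],240,155,400,255,5,"pics/side6.png")
f=r.grab_frame("scene");crop(f["image"],270,180,420,300,5,"pics/sc6.png")
E
```

```text
tcp [ 592.8 -213.9   50.6] yawx -78.91 tilt [ 0.0059  0.0011 -1.    ] toolshift cm [-0.005  0.016 -0.644] F [0.84 0.51 0.01] w 0.378 t 12.775
```

View pics/w6c.png

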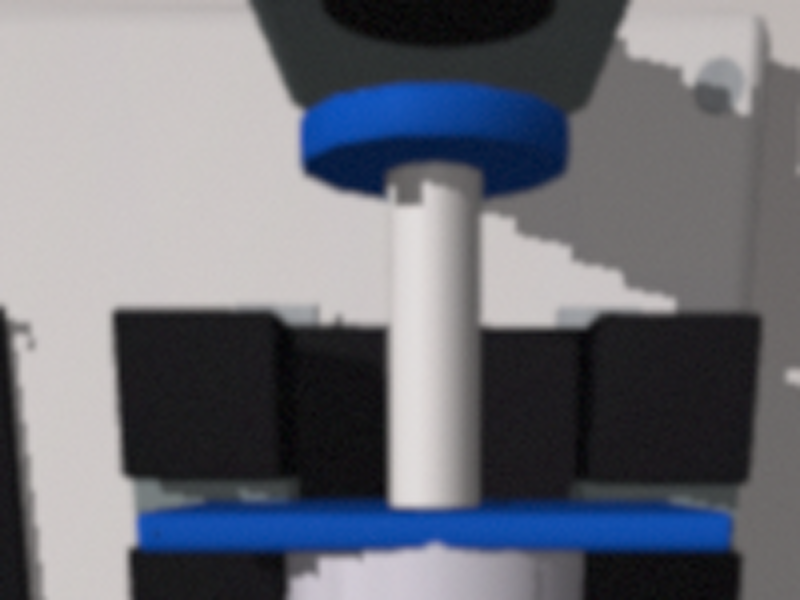

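View pics/sc6.png

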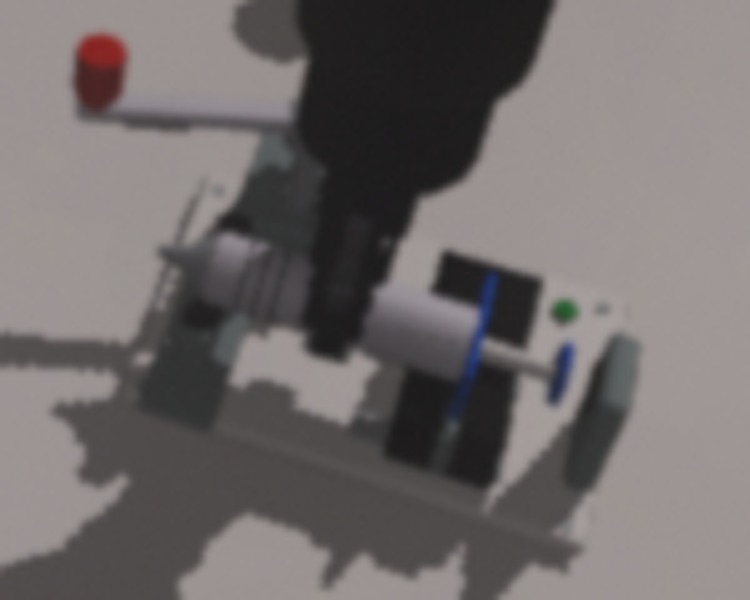

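```bash
python3 -m jog '0 0 0 0 0 0.06 1;0 0 0 0 0 0.06 1' >/dev/null; python3 mv.py 592.6 -213.9 57;python3 -m jog '0 0 0 0 0 0.05 1;0 0 0 0 0 0.05 1' >/dev/null; python3 mv.py 592.6 -213.9 57
```

```text
tcp [ 593.  -213.9   50.2] yawx -78.91 tilt [ 0.0064  0.001  -1.    ] toolshift cm [-0.01   0.036 -0.683] F [0.42 0.52 2.03] w 0.377 t 13.175
tcp [ 593.2 -213.9   49.9] yawx -78.91 tilt [ 6.8e-03  9.0e-04 -1.0e+00] toolshift cm [-0.014  0.054 -0.706] F [-0.78  0.22  4.28] w 0.377 t 13.425
```

```bash
python3 -m jog '0 0 0 0 0 -0.03 0.1;0 0 0 0 0 -0.03 -0.2;0 0 0 0 0 -0.03 -0.25;0 0 0 0 0 -0.03 -0.25'; python3 - <<'E'
from h import *
import pickle
p=pose();f=r.grab_frame("wrist");crop(f["image"],150,0,350,150,4,"pics/w7c.png");pickle.dump(cam(f,p),open("w7.pkl","wb"))
f=r.grab_frame("scene");crop(f["image"],270,180,420,300,5,"pics/sc7.png")
f=r.grab_frame("side");crop(f["image"],240,155,400,255,5,"pics/side7.png")
E
python3 mv.py 592.6 -213.9 57
```

```text
time_s: 13.92
tool_pos: [593.1, -213.9, 50.1]
tcp_rot: [[0.192, -0.981, 0.007], [-0.981, -0.192, 0.001], [0.0, -0.007, -1.0]]
wrist_force: [0.7, 0.3, -0.5]
width: 0.63
tcp [ 593.2 -213.9   50.2] yawx -78.91 tilt [ 6.7e-03  9.0e-04 -1.0e+00] toolshift cm [-0.015  0.051 -0.678] F [0.11 0.95 0.37] w 0.624 t 14.075
```

View pics/w7c.png

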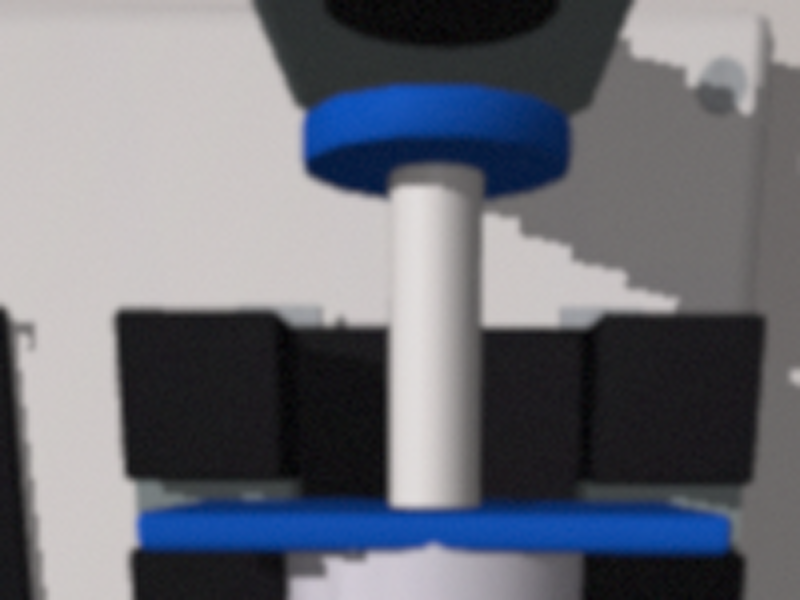

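View pics/sc7.png

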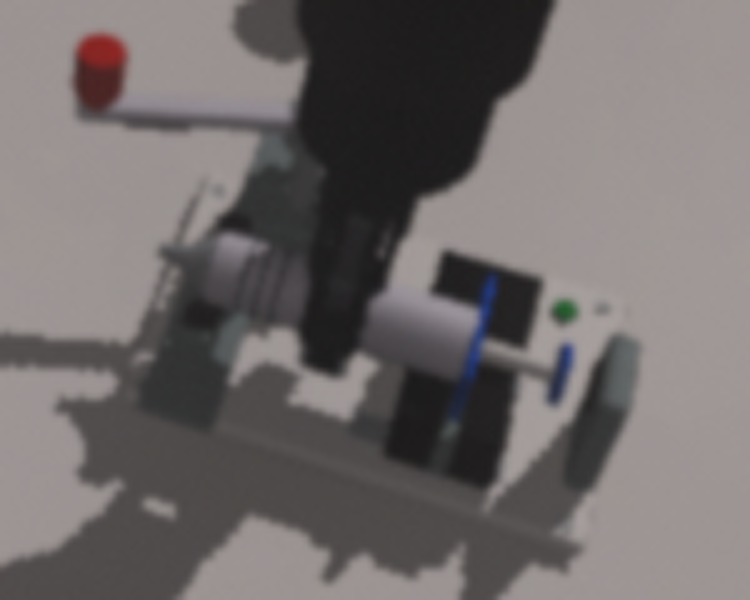

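View pics/side7.png

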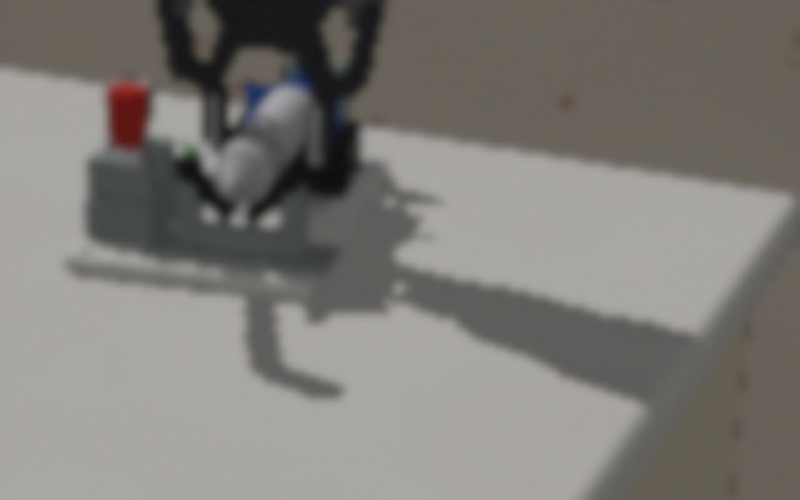

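```bash
python3 -m jog '0 0 0 0 0 -1 -0.25;0 0 0 0 0 -3 -0.25;0 0 0 0 0 -7 -0.4;0 0 0 0 0 -12 -1;0 0 0 0 0 -12 -1'; python3 - <<'E'
from h import *
import pickle
p=pose();f=r.grab_frame("wrist");crop(f["image"],110,0,360,190,3.2,"pics/w8c.png");pickle.dump(cam(f,p),open("w8.pkl","wb"))
E
python3 mv.py 606.7 -76.7 168
```

```text
time_s: 14.7
tool_pos: [595.1, -214.7, 176.0]
tcp_rot: [[0.193, -0.981, 0.016], [-0.981, -0.193, -0.001], [0.004, -0.015, -1.0]]
wrist_force: [-0.0, -0.1, -0.2]
width: 1.004
tcp [ 593.6 -214.2  173.3] yawx -78.9 tilt [ 1.190e-02  5.000e-04 -9.999e-01] toolshift cm [-13.241  -3.923   0.554] F [-0.51 -0.36 -0.84] w 1.002 t 14.75
```

View pics/w8c.png

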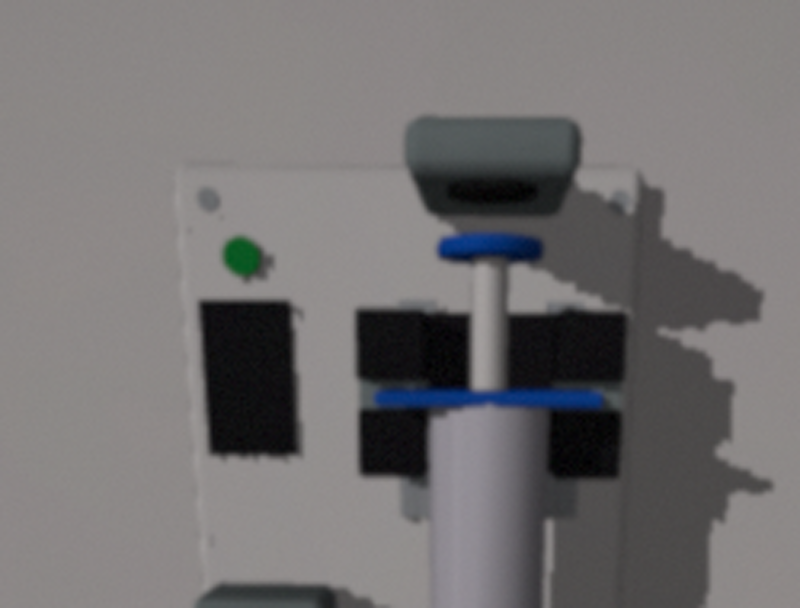

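```bash
python3 -m jog '0 0 10 -2 -0.5 0 -1;0 0 20 -5 -1.5 0 -1;0 0 30 -9 -2.5 0 -1;0 0 40 -13.2 -3.9 0 -1;0 0 50 -13.2 -3.9 0 -1;0 0 60 -13.2 -3.9 0 -1;0 0 69 -13.2 -3.9 0 -1;0 0 69 -13.2 -3.9 0 -1'; python3 - <<'E'
from h import *
p=pose();f=r.grab_frame("wrist");cv2.imwrite("pics/w9.png",f["image"])
print(proj(cam(f,p),[[606.7,-76.7,136]]))
E
python3 mv.py 606.7 -76.7 109.5
```

```text
time_s: 15.75
tool_pos: [606.0, -77.1, 172.8]
tcp_rot: [[-0.846, -0.532, 0.011], [-0.532, 0.847, 0.0], [-0.009, -0.005, -1.0]]
wrist_force: [0.0, 0.7, 0.2]
width: 0.999
[[258.41355931 218.47504299]]
tcp [606.1 -77.2 173. ] yawx -147.71 tilt [ 1.080e-02  4.000e-04 -9.999e-01] toolshift cm [-0.019  0.042  6.346] F [ 0.42 -0.03  0.27] w 1.001 t 15.8
```

View pics/w9.png

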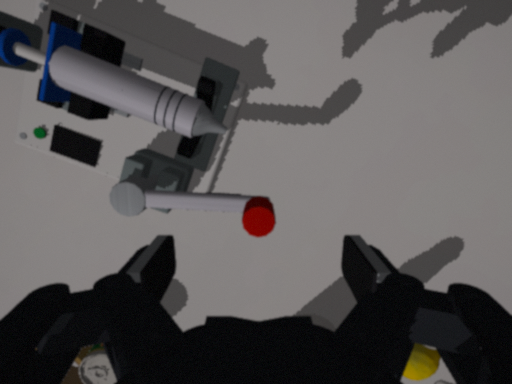

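```bash
python3 -m jog '0 0 0 0 0.04 2 -1;0 0 0 0 0.04 4 -1;0 0 0 0 0.04 5.8 -1;0 0 0 0 0.04 6.3 -1;0 0 0 0 0.04 6.3 -1;0 0 0 0 0.04 6.3 0.2;0 0 0 0 0.04 6.3 1;0 0 0 0 0.04 6.3 1;0 0 0 0 0.04 6.3 1;0 0 0 0 0.04 6.3 1'; python3 mv.py 606.7 -76.7 115.5
```

```text
time_s: 17.05
tool_pos: [606.9, -76.8, 110.5]
tcp_rot: [[-0.845, -0.534, 0.012], [-0.534, 0.845, 0.0], [-0.01, -0.006, -1.0]]
wrist_force: [-0.6, 0.4, 5.9]
width: 0.259
tcp [606.9 -76.8 110.5] yawx -147.69 tilt [ 1.170e-02  4.000e-04 -9.999e-01] toolshift cm [ 0.005  0.019 -0.499] F [-0.65  0.43  5.86] w 0.259 t 17.05
```

```bash
python3 -m jog '0 0 0 0 0 -0.4 1;0 0 0 0 0 -0.75 1;0 0 0 0 0 -0.75 1'; python3 mv.py 606.7 -76.7 117
```

```text
time_s: 17.42
tool_pos: [606.3, -77.1, 117.0]
tcp_rot: [[-0.845, -0.534, 0.01], [-0.534, 0.845, 0.0], [-0.009, -0.005, -1.0]]
wrist_force: [3.6, -4.1, -9.4]
width: 0.255
tcp [606.3 -77.1 117. ] yawx -147.71 tilt [ 1.030e-02  1.000e-04 -9.999e-01] toolshift cm [-0.054  0.018 -0.003] F [ 3.59 -4.06 -9.43] w 0.255 t 17.425
```

```bash
python3 -m jog '0 0 -5 0.92 -0.02 0 1;0 0 -10 1.83 -0.12 -0.02 1;0 0 -15 2.72 -0.31 -0.03 1;0 0 -20 3.6 -0.56 -0.04 1;0 0 -25 4.46 -0.9 -0.05 1;0 0 -30 5.28 -1.31 -0.05 1;0 0 -35 6.06 -1.78 -0.06 1;0 0 -40 6.8 -2.33 -0.06 1;0 0 -40 6.8 -2.33 -0.06 1'; python3 mv.py 561.6 -132.2 117
```

```text
time_s: 18.55
tool_pos: [561.4, -133.3, 116.4]
tcp_rot: [[-0.304, -0.953, 0.011], [-0.953, 0.304, 0.001], [-0.004, -0.01, -1.0]]
wrist_force: [4.7, -1.0, -8.7]
width: 0.258
tcp [ 561.4 -133.3  116.4] yawx -107.68 tilt [ 1.050e-02  7.000e-04 -9.999e-01] toolshift cm [-0.107  0.018 -0.062] F [ 4.72 -0.98 -8.66] w 0.258 t 18.55
```

```bash
python3 -m jog '0 0 -5 0.92 -0.02 0 1;0 0 -10 1.83 -0.12 -0.02 1;0 0 -15 2.72 -0.31 -0.03 1;0 0 -20 3.6 -0.56 -0.04 1;0 0 -25 4.46 -0.9 -0.05 1;0 0 -29 5.11 -1.22 -0.05 1;0 0 -29 5.11 -1.22 -0.05 1'; python3 mv.py 557.7 -187 114.7
```

```text
time_s: 19.42
tool_pos: [557.6, -185.4, 115.9]
tcp_rot: [[0.195, -0.981, 0.01], [-0.981, -0.195, 0.002], [0.0, -0.01, -1.0]]
wrist_force: [4.4, 0.7, -9.9]
width: 0.257
tcp [ 557.6 -185.4  115.9] yawx -78.73 tilt [ 0.0101  0.0016 -0.9999] toolshift cm [0.162 0.026 0.116] F [ 4.41  0.74 -9.9 ] w 0.257 t 19.425
```

```bash
python3 -m jog '0 0 0 0 0 0.2 1;0 0 0 0 0 0.4 1;0 0 0 0 0 0.6 1;0 0 0 0 0 0.8 1;0 0 0 0 0 1.0 1;0 0 0 0 0 1.2 1;0 0 0 0 0 1.4 1;0 0 0 0 0 1.5 1;0 0 0 0 0 1.5 1'; python3 mv.py 557.7 -187 98.5
```

```text
time_s: 20.55
tool_pos: [557.6, -185.3, 100.7]
tcp_rot: [[0.195, -0.981, 0.01], [-0.981, -0.195, 0.002], [0.0, -0.01, -1.0]]
wrist_force: [2.6, 0.8, -7.5]
width: 0.257
tcp [ 557.6 -185.3  100.7] yawx -78.73 tilt [ 0.0098  0.0016 -1.    ] toolshift cm [0.165 0.03  0.224] F [ 2.61  0.78 -7.52] w 0.257 t 20.55
```

```bash
python3 -m jog '0 0 0 0 0 0.07 1;0 0 0 0 0 0.15 1;0 0 0 0 0 0.15 1'; python3 mv.py 557.7 -187 98.5; python3 -m jog '0 0 0 0 0 0.05 1;0 0 0 0 0 0.05 1'; python3 mv.py 557.7 -187 98.5
```

```text
time_s: 20.92
tool_pos: [557.6, -185.4, 99.2]
tcp_rot: [[0.195, -0.981, 0.01], [-0.981, -0.195, 0.002], [0.0, -0.01, -1.0]]
wrist_force: [2.9, 0.5, -7.0]
width: 0.261
tcp [ 557.6 -185.4   99.2] yawx -78.73 tilt [ 0.0097  0.0016 -1.    ] toolshift cm [0.163 0.028 0.069] F [ 2.9   0.46 -7.05] w 0.261 t 20.925
time_s: 21.18
tool_pos: [557.7, -185.4, 98.8]
tcp_rot: [[0.195, -0.981, 0.01], [-0.981, -0.195, 0.002], [0.0, -0.01, -1.0]]
wrist_force: [1.6, 2.0, -6.0]
width: 0.257
tcp [ 557.7 -185.4   98.8] yawx -78.73 tilt [ 0.0098  0.0015 -1.    ] toolshift cm [0.161 0.029 0.029] F [ 1.57  1.97 -5.95] w 0.257 t 21.175
```

```bash
python3 -m jog '0 0 0 0 0 0.05 1;0 0 0 0 0 0.05 1'; python3 mv.py 557.7 -187 98.5; python3 -m jog '0 0 0 0 0 0.05 1;0 0 0 0 0 0.05 1'; python3 mv.py 557.7 -187 98.5
```

```text
time_s: 21.42
tool_pos: [557.7, -185.4, 98.6]
tcp_rot: [[0.196, -0.981, 0.01], [-0.981, -0.196, 0.001], [0.001, -0.01, -1.0]]
wrist_force: [0.5, 1.4, -1.1]
width: 0.259
tcp [ 557.7 -185.4   98.6] yawx -78.72 tilt [ 0.0099  0.0014 -0.9999] toolshift cm [0.157 0.028 0.013] F [ 0.52  1.4  -1.09] w 0.259 t 21.425
time_s: 21.68
tool_pos: [557.7, -185.4, 98.5]
tcp_rot: [[0.196, -0.981, 0.01], [-0.981, -0.196, 0.001], [0.001, -0.01, -1.0]]
wrist_force: [-1.3, 2.8, 3.3]
width: 0.261
tcp [ 557.7 -185.4   98.5] yawx -78.71 tilt [ 0.0102  0.0013 -0.9999] toolshift cm [0.156 0.031 0.005] F [-1.34  2.76  3.28] w 0.261 t 21.675
```

```bash
python3 -m jog '0 0 0 0 0 -0.04 0.5;0 0 0 0 0 -0.04 0;0 0 0 0 0 -0.04 -1;0 0 0 0 0 -0.04 -1;0 0 0 0 0 -2 -1;0 0 0 0 0 -6 -1;0 0 0 -6 0 -12 -1;0 0 0 -6 0 -12 -1;0 0 0 -6 0 -12 -1'; python3 mv.py 557.7 -187 98.5
python3 - <<'E'
from h import *
import pickle
p=pose();f=r.grab_frame("wrist");pickle.dump(cam(f,p),open("w10.pkl","wb"));cv2.imwrite("pics/w10.png",cv2.resize(f["image"],(800,600),interpolation=cv2.INTER_CUBIC))
f=r.grab_frame("side");crop(f["image"],240,155,400,255,5,"pics/side10.png")
f=r.grab_frame("scene");crop(f["image"],270,180,420,300,5,"pics/sc10.png")
E
```

```text
time_s: 22.8
tool_pos: [545.3, -125.9, 220.0]
tcp_rot: [[0.197, -0.98, 0.013], [-0.98, -0.197, 0.002], [0.001, -0.013, -1.0]]
wrist_force: [-0.7, -0.6, -0.1]
width: 1.0
tcp [ 545.3 -125.9  220. ] yawx -78.62 tilt [ 0.0133  0.0016 -0.9999] toolshift cm [ 6.224  0.155 12.156] F [-0.7  -0.63 -0.09] w 1.0 t 22.8
```

View pics/w10.png

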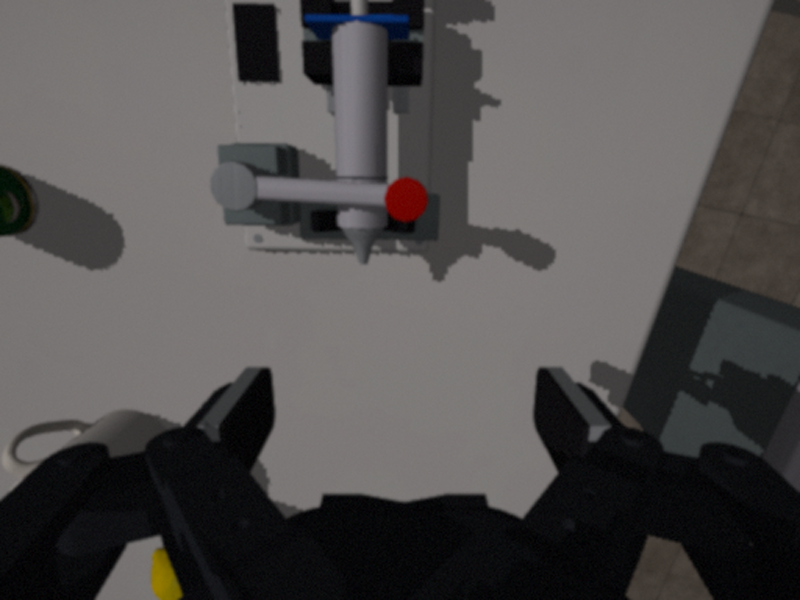

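View pics/side10.png

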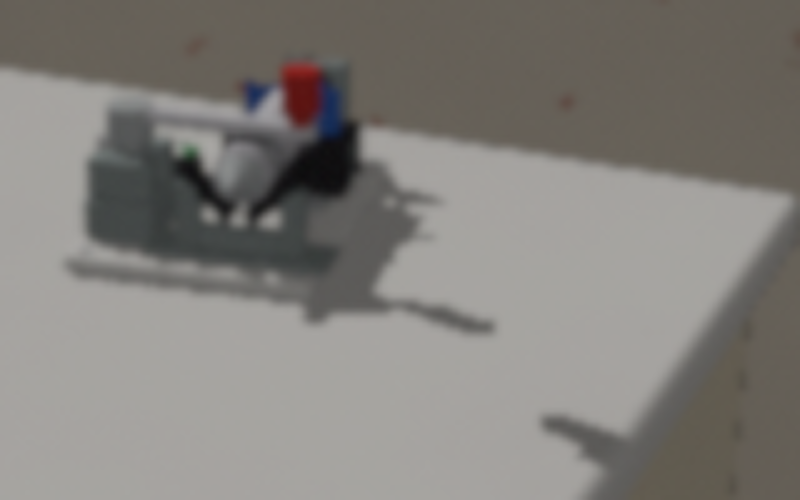

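View pics/sc10.png

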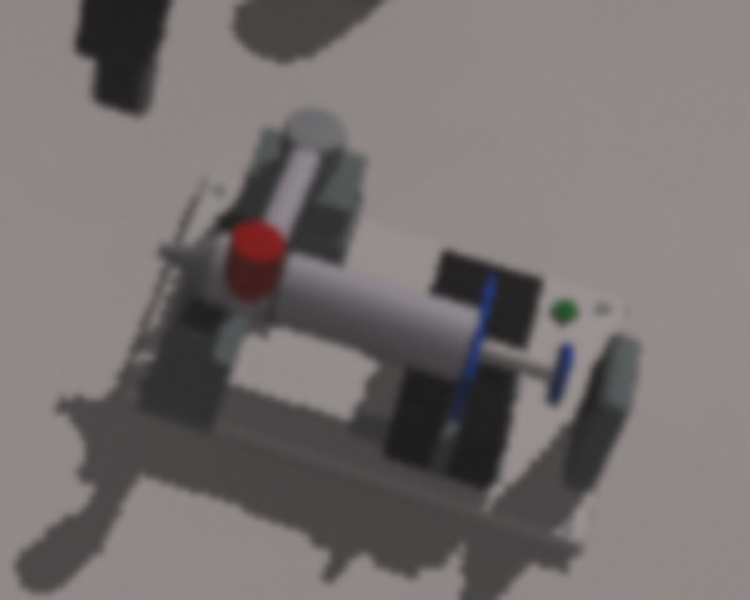

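```bash
python3 -m jog '0 0 0 0 0 -2 -1;0 0 0 0 0 -2 -1;0 0 0 0 0 -2 -1;0 0 0 0 0 -2 -1'; python3 -c "
from station import r
print(r.job_done())"
```

```text
time_s: 23.45
tool_pos: [543.6, -127.3, 236.1]
tcp_rot: [[0.195, -0.981, 0.006], [-0.981, -0.195, 0.001], [0.0, -0.007, -1.0]]
wrist_force: [0.3, 0.3, -0.0]
width: 0.997
the job is handed in; nothing more can be done
None
```

The syringe is in the dosing stand with its flange in the slot and the clamp bar across the barrel. I handed the job in at about 23.5 s; no verdict is reported.

- **Bar aside:** I lifted the bar about 21 mm, turned it about 70 degrees (1.2 rad) and left it on the collar.
- **Syringe:** The wrist camera showed where the slot was, so I lined the flange up by eye and lowered it in small steps, watching the force. It went straight in, so I did not need to feel along for the slot. First contact came about 5 mm below rail-top height, with only about 6 N on the stand. It did not visibly move when I let go.
- **Bar back:** I lifted the bar to about 22 mm, swung it back, and lowered it at about 16 mm/s. Its weight passed to the barrel at about 4 mm of lift, which is the expected height on a seated syringe. Then I let go.

**Last checks:** The pictures show the flange between the rails in its slot, the bar straight across the barrel, and the gripper clear with no force on the wrist.

**Not measured or not checked:**
- I could not measure the clamp's force on the barrel. I infer it from the 7 to 9 N spring load going over to the syringe.
- I made no separate final check of the mug, salt shaker, timer and lemon. The arm did not work near them.
- My camera and touch estimates of the stand's position differed by about 2 mm.

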